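Lock the keyhole template on the sloping jig

ROBOT

A 6-joint arm with a two-finger parallel gripper is mounted at the origin on the work surface. World frame = base frame: x ahead of the robot, y to its left, z up, the work surface at z = 0. Lengths are in mm, angles in degrees, forces in N, time in s.
With the tool pointing down it reaches from about 300 to 850 mm from the base axis. Payload 4.2 kg.
Tool frame: the origin (TCP) lies midway between the tips of the shut fingers; the grasp point (between the pads) lies 19 mm behind it (env.tcp_to_grasp is the distance from the TCP to the grasp point, in mm); z points along the fingers, x is the direction in which the jaws open and shut, and the axes are right-handed (so a half turn about z gives the same grasp; the last joint's range is limited). The gripper opens to 91 mm and grips with 3 to 60 N. Pads are 32 mm wide; open, the fingers measure 118 mm over their backs; the gripper's body (76 mm by 178 mm) begins 60 mm behind the grasp point.
Start: joints at [-64.343, 18.312, 89.639, -0, 72.044, -1.146], TCP at [259.287, -513.238, 213.976] pointing down, gripper open.
Joint ranges: [-177.97, 177.97], [-48.28, 115.42], [12.27, 149.76], [-77.06, 257.06], [2.81, 150.46], [-146.56, 146.56]. Speed limits (degrees/s): [147.25, 147.25, 180, 180, 180, 180].

INTERFACE

Orientations are given as [roll, pitch, yaw] about the fixed x, y, z axes, in that order (R = Rz(yaw) Ry(pitch) Rx(roll)).
In Python, from workcell import env gives the robot as it stands.
- The arm moves only by the tool drive_tool, never from a script. Its argument "motion" is a list of rows, each a list of 2 entries, a list of its own where there are three numbers: the shift along the world's x, y, z in m, then the turn, a rotation vector about the world's x, y, z in rad. In form: [[[dx, dy, dz], [wx, wy, wz]], ...]. A call has exactly 10 rows; each row shifts and turns the commanded pose from where the row before left it; what a row does not reach is not made up. A row lasts 1/12 s, in which the tool goes at most 41.7 mm and 7.16 degrees, less where a joint would pass 70% of its speed; a pose out of reach is approached as far as the arm can. A call is refused whole if a number of a shift passes 0.0417 or a number of a turn 0.125, either way. A call with a gripper value outside its range is refused whole. "claw" is the opening, from 0 (shut) to 1 (fully open), set as the call begins (left out, the last holds). The fingers move at their own pace and stop on an object; "force" is the grip in N (left out, the last holds). Time passes only in rows, so rows that do not move let the fingers close, or fill a call up. It gives the time, the measured TCP pose, the force and the opening at its end, in the units of the state.
- env.state(): the state, without advancing time (a new reading comes with each control period).
- env.grab_frame(name): name is "scene" or "top" or "wrist"; returns the picture (420x560x3 uint8, red, green, blue); there is no depth.
- env.camera_params(name): a dict with "fov_y" (degrees; the focal length in pixels is half the picture's height over the tangent of half this angle, whatever the lens; pixels are square), "cx", "cy" (the principal point, pixels), "pose" (4x4, takes a point from camera to world coordinates). Camera axes: x right, y down, z forward; pixel columns grow to the right and rows downward; lengths in mm; the calibration is good to about 2 mm. A picture is of the moment at which its call begins: read the wrist's pose just before it. camera_params takes no time and is no camera call; for the wrist camera it gives the pose at the moment of the call.
- env.job_done(): hands the job in, once; it reports no verdict.
The state is a dict: "time_s": time; "qpos": joint angles; "qvel": joint speeds; "effort": joint torques, N m; "ee_pos": TCP position; "ee_rot": TCP orientation; "force": force on the tool from outside, world axes, zero at the start; "torque": the same for the moment, N m; "gripper_width": finger opening in mm.
Only numpy, scipy, OpenCV 4.12 (cv2) and the standard library are available. Lean on these libraries where they do the work, as an engineer would, in place of code of your own. Each camera call takes 0.05 s, during which the arm holds its last target.

TASK

Pick up the steel drilling template by its upright rib and mount it on the sloping jig: feel for the spot where the large ends of its two keyholes drop over the two stud heads, press it down flat on the jig face, then slide it down the slope until its lower edge rests against the ledge and the studs are locked in the narrow slots, and let go. The stud bar may have been clamped anywhere along its short T-slots, so go gently: never push the template against the jig or the studs with more than 40 N, and leave the other things on the bench where they are.

Things in the scene. Friction and masses are not known exactly. Their poses are not given: they have to be found in the camera images.
- template_grip (a point): Centre of the upright rib of the template, a loose steel plate 130 (x) x 150 (y) x 5 mm, 0.4 to 0.65 kg, lying flat on the bench. The rib, 44 long (x), 16 thick (y), 50 mm tall, stands on the plate's middle; grip it across its thickness. This point is 30 mm above the plate's underside. Plate axes: x towards its upper edge (the narrow slots run that way), z normal to it, up.
- template_holes (a point): Point on the template's underside, 12 mm from the plate's centre towards -x (axes as template_grip), midway between the large ends of the two keyholes. These are 24 mm wide octagons centred at y = +48 and -48 mm; from each a slot 13 mm wide runs in +x, its closed end 59 mm from this point.
- template_edge (a point): Middle of the template's lower edge (its -x edge) on the underside, 65 mm from the plate's centre; same axes.
- jig_face: Sloping face of the fixed jig, 210 (x) x 200 mm (y), tilted 15 degrees, low end towards the robot. Origin: middle of the surface, 55 mm above the bench; x straight uphill, y across, z out of the face. When the template is home its axes are parallel to these, template_holes lies at x = -37, y = 0, z = 0 mm here, and the stud shanks are 18 to 50 mm into its slots, counted from the large ends' centres.
- slot_top (a point): Midway between the upper ends of the two T-slots in the jig face (x = 21 mm, y = 0 there; same axes). In each slot (y = +48 and -48 mm) stands a stud, both at one and the same x, anywhere from 8 to 40 mm downhill of this point: not measured, rigid. Shank 10 mm diameter; head 20 mm diameter, 5 mm thick, rim chamfered 0.5 mm; head's underside 8 mm and top 13 mm above the face.
- jig_ledge (a point): Middle of the foot of the ledge's uphill side, on the jig face (x = -90 mm, y = 0 there; same axes). The ledge is a straight steel bar across the low end, 160 mm long, 10 mm thick, 12 mm high; the template's lower edge must come to rest against it.
- nozzle: Loose brass nozzle, 26 mm wide, 48 mm tall, standing; origin at its foot. Bystander.
- offcut: Loose steel block 50 x 40 x 20 mm; origin at the middle of its underside. Bystander.
- can_a: Loose black spray can, 64 mm diameter, 170 mm tall, standing; origin at its foot. Bystander.
- can_b: Loose bare-metal spray can, 64 mm diameter, 170 mm tall, standing; origin at its foot. Bystander.
- spanner: Loose spanner lying on the bench, well to the left. Bystander.
- hammer: Loose hammer lying on the bench, well to the right. Bystander.
- channel: Loose steel channel piece 120 x 50 x 30 mm; origin at the middle of its underside. Bystander.
Mind the look-alikes: they are no part of the job. What is shaped like the part that bears template_grip but green or yellow is not meant.

How it is judged (in metres and radians):
On the way:
1. the template is down over both stud heads (within 5 mm of the jig face), still at least 6 mm up the slope from the ledge (z of template_holes in the frame of jig_face between -0.002 and 0.005 m and x of template_holes in the frame of jig_face between -0.031 and 0.019 m and y of template_holes in the frame of jig_face between -0.006 and 0.006 m and angle between the x axis of template_holes and the x axis of jig_face, either way round below 0.1 rad and angle between the z axis of template_holes and the z axis of jig_face, either way round below 0.1 rad), for 0.1 s.
At the end, for the whole second after the job is handed in: The template lies flat on the jig face (within 3 mm and 3.4 degrees), slots uphill, centred within 3 mm, its lower edge within 3 mm of the ledge, so that both studs are in the narrow slots; it is at rest and released (x of template_holes in the frame of jig_face between -0.04 and -0.034 m and z of template_holes in the frame of jig_face between -0.002 and 0.003 m and y of template_holes in the frame of jig_face between -0.003 and 0.003 m and angle between the x axis of template_holes and the x axis of jig_face, either way round below 0.06 rad and angle between the z axis of template_holes and the z axis of jig_face, either way round below 0.06 rad and linear speed of template below 0.02 m/s); the robot touches nothing.
It fails at once if the template is pushed against the jig or its studs with more than 40 N (contact force between template and jig above 40 N).
It fails at once if one of the bystanders on the bench is moved more than 20 mm (distance of any of nozzle, offcut, can_a, can_b, spanner, hammer, channel from where it was at the start of the episode above 0.02 m).
It also fails if it takes over 72 s, if anything falls off the work surface, if the arm or the gripper's body presses on something with over 40 N, if the wrist force passes 120 N, or if a joint passes its speed limit or range.

## Working session

There is one attempt and no reset: what is moved stays moved. The work goes in short steps, Python scripts to look and compute and a tool call to move; the robot and the scene stay as the last step left them, time stands still between calls to the robot, and variables do not carry over. Pictures are saved under pics/ and viewed, and the job is handed in when it is done.

Besides the shell and the picture viewer there is one more tool, called after "Request:" as name(argument=value, ...) on one line, values as JSON. drive_tool: Moves the arm, as the interface text tells. Its arguments: {"type":"object","properties":{"motion":{"type":"array","items":{"type":"array"}},"claw":{"type":"number"},"force":{"type":"number"}},"required":["motion"]}

```bash
ls; mkdir -p pics; python3 - <<'E'
from workcell import env
import cv2
print(env.state())
for n in ("scene","top","wrist"):
    p=env.camera_params(n);print(n,p)
    im=env.grab_frame(n);cv2.imwrite(f"pics/{n}0.png",im[:,:,::-1])
E
```

```text
pics
{'time_s': 0.0, 'qpos': array([-6.43426191e+01,  1.83512117e+01,  8.97100451e+01, -2.25495923e-03,
        7.20443185e+01, -1.14421868e+00]), 'qvel': array([-0.02099837, -0.00223021, -0.09864945,  0.15190284,  0.00256257,
        0.01699338]), 'effort': array([-1.10248253e-03, -4.12465560e+01, -2.31976533e+01,  7.27452594e-02,
        4.55895730e-02, -1.26621212e-04]), 'ee_pos': array([ 259.03926811, -512.73945869,  213.0999488 ]), 'ee_rot': array([ 1.79999965e+02,  1.05597035e-01, -6.31977033e+01]), 'force': array([ 0.15393433, -0.82318584,  0.2533503 ]), 'torque': array([ 0.04453459, -0.05933789,  0.0128204 ]), 'gripper_width': 91.2207633207791}
scene {'fov_y': 45.691185475542696, 'cx': 274.7363965688902, 'cy': 206.98799389400742, 'pose': array([[-5.14867926e-03,  7.56259185e-01, -6.54251891e-01,
         1.50378712e+03],
       [ 9.99934019e-01, -2.82502336e-03, -1.11345332e-02,
        -9.68467205e+00],
       [-1.02688699e-02, -6.54266050e-01, -7.56194741e-01,
         1.18563710e+03],
       [ 0.00000000e+00,  0.00000000e+00,  0.00000000e+00,
         1.00000000e+00]])}
to
[... 166 characters left out ...]
26e+02],
       [-9.99997589e-01,  1.09060652e-03,  1.90599165e-03,
        -4.30892282e+01],
       [-2.01919988e-03, -1.15497816e-01, -9.93305682e-01,
         1.52135990e+03],
       [ 0.00000000e+00,  0.00000000e+00,  0.00000000e+00,
         1.00000000e+00]])}
wrist {'fov_y': 60.34476748686883, 'cx': 280.04977148471073, 'cy': 206.044021384664, 'pose': array([[ 4.50927609e-01, -8.52973585e-01, -2.62869465e-01,
         3.33681416e+02],
       [-8.92558828e-01, -4.31501605e-01, -1.30939313e-01,
        -4.75036431e+02],
       [-1.74082122e-03,  2.93670613e-01, -9.55905090e-01,
         3.84025021e+02],
       [ 0.00000000e+00,  0.00000000e+00,  0.00000000e+00,
         1.00000000e+00]])}
```

View pics/scene0.png

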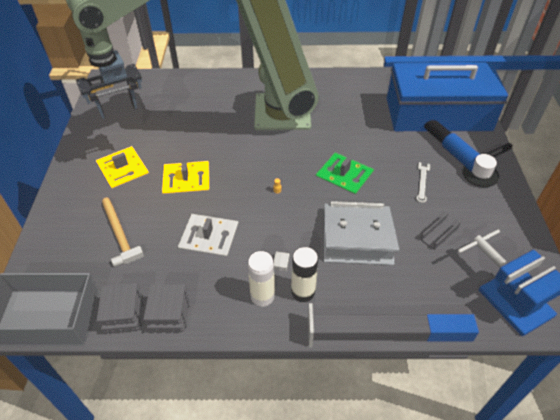

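View pics/top0.png

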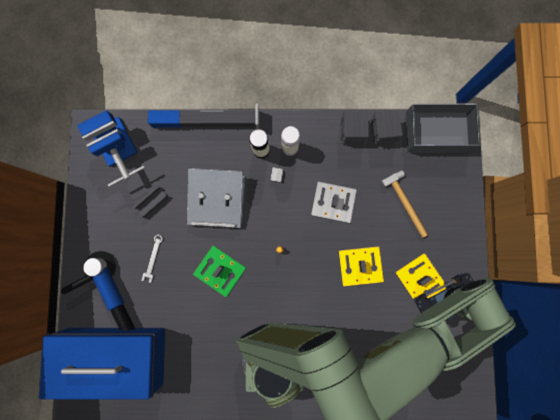

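View pics/wrist0.png

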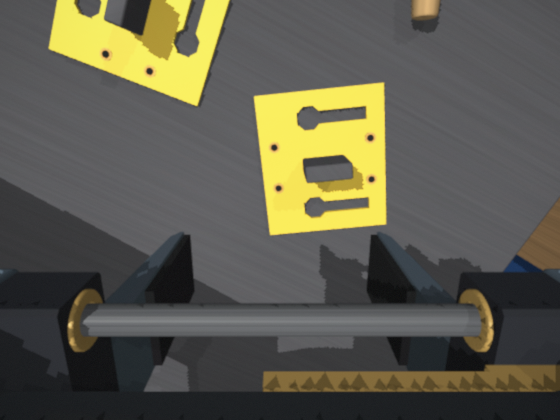

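Top view: the grey template is at about (334,202) px, its rib at about (338,203). The jig is at about (215,198), with studs near (201,199) and (228,199). I'll enlarge both.

```bash
cat > h.py <<'E'
import numpy as np,cv2
from workcell import env
def K(p):
    f=210/np.tan(np.radians(p['fov_y']/2)); return f,p['cx'],p['cy']
def ray(p,u,v):
    f,cx,cy=K(p); T=p['pose']; d=T[:3,:3]@np.array([(u-cx)/f,(v-cy)/f,1]); return T[:3,3],d
def onz(p,u,v,z):
    o,d=ray(p,u,v); return o+d*(z-o[2])/d[2]
def proj(p,X):
    f,cx,cy=K(p);T=p['pose'];c=T[:3,:3].T@(np.asarray(X,float)-T[:3,3]);return np.array([f*c[0]/c[2]+cx,f*c[1]/c[2]+cy])
def crop(im,x0,x1,y0,y1,s,name):
    cv2.imwrite(name,cv2.resize(im[y0:y1,x0:x1],None,fx=s,fy=s,interpolation=cv2.INTER_CUBIC))
E
python3 - <<'E'
from h import *
im=cv2.imread("pics/top0.png"); crop(im,300,370,170,235,10,"pics/t1.png"); crop(im,180,255,160,235,8,"pics/t2.png")
im=cv2.imread("pics/scene0.png"); crop(im,170,250,205,265,9,"pics/s1.png"); crop(im,315,405,190,270,7,"pics/s2.png")
E
```

```text
(no output)
```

View pics/t1.png

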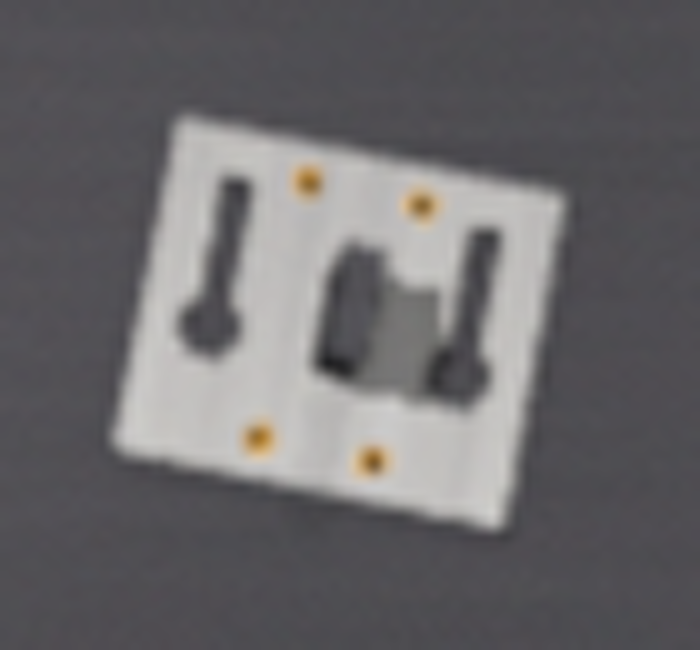

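View pics/t2.png

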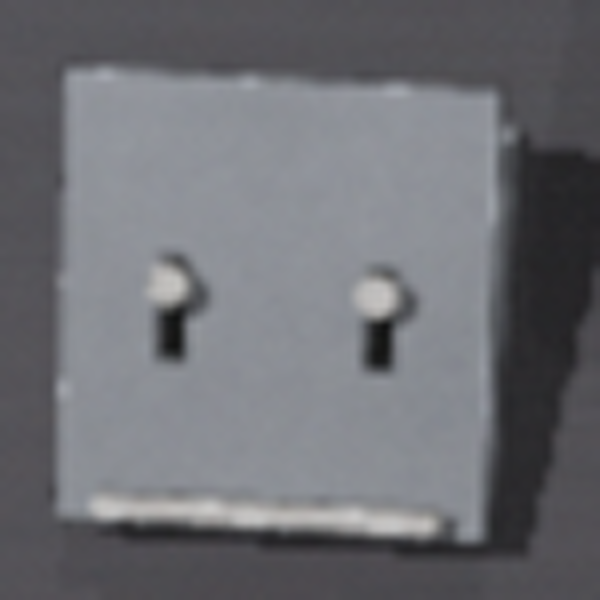

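View pics/s2.png

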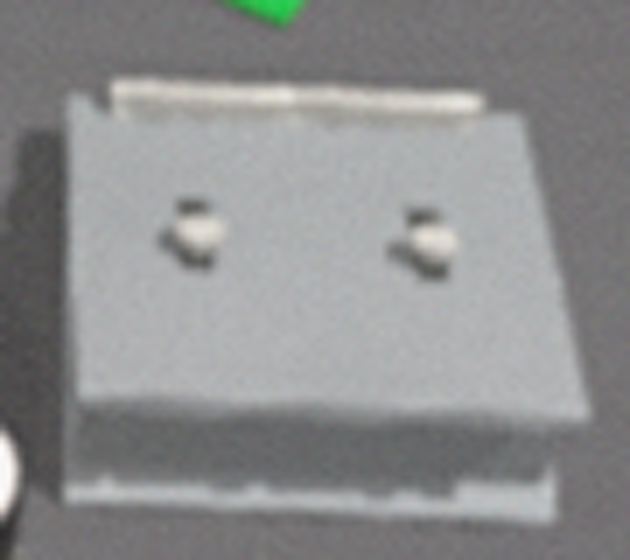

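```bash
python3 - <<'E'
from h import *
p=env.camera_params("top"); im=cv2.imread("pics/top0.png")
hsv=cv2.cvtColor(im,cv2.COLOR_BGR2HSV)
m=((hsv[...,2]>140)).astype(np.uint8); m[:170]=0;m[235:]=0;m[:,:300]=0;m[:,370:]=0
c=max(cv2.findContours(m,cv2.RETR_EXTERNAL,cv2.CHAIN_APPROX_NONE)[0],key=cv2.contourArea)[:,0]
W=np.array([onz(p,u,v,5)[:2] for u,v in c],np.float32)
r=cv2.minAreaRect(W);print(r)
# holes
for (u,v) in [(209,327),(460,377),(236,185),(485,238)]: print(onz(p,300+u/10,170+v/10,5))
# screws brass
ms=((hsv[...,1]>90)).astype(np.uint8)
# rib top
print('ribtop ends',[onz(p,300+u/10,170+v/10,50) for u,v in [(370,248),(335,365)]])
# jig corners, crop t2 scale8
s=np.sin(np.radians(15));cc=np.cos(np.radians(15))
zlo,zhi=55-105*s,55+105*s
for nm,(u,v),z in [('TL',(66,72),zhi),('TR',(497,93),zhi),('BL',(58,515),zlo),('BR',(488,540),zlo)]:
    print(nm,onz(p,180+u/8,160+v/8,z))
for nm,(u,v) in dict(slL=(172,362),slR=(378,372)).items():
    print(nm,onz(p,180+u/8,160+v/8,50))
for nm,(u,v) in dict(hL=(168,284),hR=(378,298)).items():
    print(nm,onz(p,180+u/8,160+v/8,70))
E
```

```text
((583.2047729492188, -224.50991821289062), (149.78990173339844, 130.4964599609375), 78.43280029296875)
[ 579.44507928 -177.17977512    5.        ]
[ 560.21077894 -272.14643856    5.        ]
[ 634.06243249 -188.08891598    5.        ]
[ 613.50862037 -282.64472465    5.        ]
ribtop ends [array([ 602.85780403, -232.99522165,   50.        ]), array([ 559.32753029, -219.42349768,   50.        ])]
TL [693.61529126 311.46112913  82.17599974]
TR [683.62814432 115.02113258  82.17599974]
BL [495.64749819 322.93587364  27.82400026]
BR [483.80260429 122.76577144  27.82400026]
slL [564.50930275 266.87510861  50.        ]
slR [559.76233284 171.87294677  50.        ]
hL [597.81284152 265.31153062  70.        ]
hR [591.25681084 169.48291086  70.        ]
```

Measured so far:
- **Template:** centre (583, -224.5), yaw about -11.5°.
- **Jig:** centre about (589, 218), yaw about -3°, studs near x ≈ +9 on the face.

Next I move above the template with the jaws across the rib and the wrist camera on the low-edge side.

Request:
drive_tool(motion=[[[0.0162,0.0144,-0.001],[0,0,0.1237]],[[0.0162,0.0144,-0.001],[0,0,0.1237]],[[0.0162,0.0144,-0.001],[0,0,0.1237]],[[0.0162,0.0144,-0.001],[0,0,0.1237]],[[0.0162,0.0144,-0.001],[0,0,0.1237]],[[0.0162,0.0144,-0.001],[0,0,0.1237]],[[0.0162,0.0144,-0.001],[0,0,0.1237]],[[0.0162,0.0144,-0.001],[0,0,0.1237]],[[0.0162,0.0144,-0.001],[0,0,0.1237]],[[0.0162,0.0144,-0.001],[0,0,0.1237]]], claw=1)

```text
time_s: 0.98
ee_pos: [421.8, -368.3, 203.6]
ee_rot: [-180.0, 0.0, 8.0]
force: [0.2, 0.2, -0.5]
gripper_width: 90.9
```

Request:
drive_tool(motion=[[[0.0162,0.0144,-0.001],[0,0,0.1237]],[[0.0162,0.0144,-0.001],[0,0,0.1237]],[[0.0162,0.0144,-0.001],[0,0,0.1237]],[[0.0162,0.0144,-0.001],[0,0,0.1237]],[[0.0162,0.0144,-0.001],[0,0,0.1237]],[[0.0162,0.0144,-0.001],[0,0,0.1237]],[[0.0162,0.0144,-0.001],[0,0,0.1237]],[[0.0162,0.0144,-0.001],[0,0,0.1237]],[[0.0162,0.0144,-0.001],[0,0,0.1237]],[[0.0162,0.0144,-0.001],[0,0,0.1237]]])

```text
time_s: 1.82
ee_pos: [583.8, -224.3, 193.5]
ee_rot: [-180.0, -0.0, 78.9]
force: [-0.4, -0.3, -0.5]
gripper_width: 91.6
```

```bash
python3 - <<'E'
from h import *
p=env.camera_params("wrist"); im=cv2.cvtColor(env.grab_frame("wrist"),cv2.COLOR_RGB2BGR); cv2.imwrite("pics/w1.png",im)
np.save("w1.npy",p['pose']); print(env.state()['ee_pos'],env.state()['ee_rot'],p['pose'].round(3))
E
```

```text
[ 586.83468558 -221.62467102  193.11031589] [ 1.79908131e+02 -1.69693829e-01  7.92692191e+01] [[ 1.92000e-01  9.39000e-01  2.86000e-01  5.02340e+02]
 [ 9.81000e-01 -1.84000e-01 -5.60000e-02 -2.07913e+02]
 [-0.00000e+00  2.91000e-01 -9.57000e-01  3.64399e+02]
 [ 0.00000e+00  0.00000e+00  0.00000e+00  1.00000e+00]]
```

View pics/w1.png

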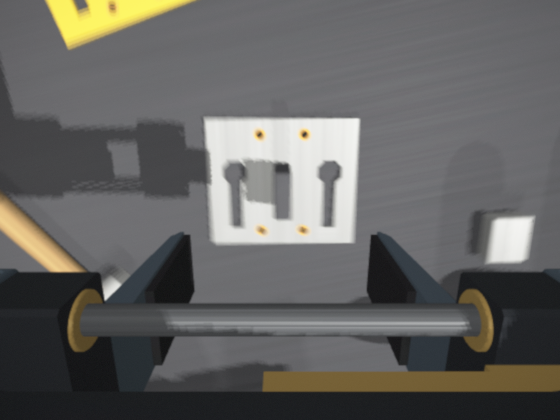

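The template is seen from its low-edge side: holes at (235,173) and (329,173), rib at (283,190). The arm was still swinging, so I take a settled picture.

```bash
python3 - <<'E'
from h import *
for i in range(6): env.grab_frame("wrist")
p=env.camera_params("wrist"); im=cv2.cvtColor(env.grab_frame("wrist"),cv2.COLOR_RGB2BGR); cv2.imwrite("pics/w2.png",im)
np.save("w2.npy",p['pose']); s=env.state();print(s['time_s'],s['ee_pos'],s['ee_rot'])
hsv=cv2.cvtColor(im,cv2.COLOR_BGR2HSV)
m=((hsv[...,2]>140)).astype(np.uint8); m[:90]=0;m[280:]=0;m[:,:196]=0;m[:,370:]=0
c=max(cv2.findContours(m,cv2.RETR_EXTERNAL,cv2.CHAIN_APPROX_NONE)[0],key=cv2.contourArea)[:,0]
W=np.array([onz(p,u,v,5)[:2] for u,v in c],np.float32)
print(cv2.minAreaRect(W))
crop(im,190,370,105,255,4,"pics/w2c.png")
E
```

```text
2.2167 [ 582.56271374 -225.96917069  194.05381667] [-1.79985866e+02  6.07236966e-03  7.84458211e+01]
((584.4883422851562, -224.40411376953125), (151.35691833496094, 130.55209350585938), 78.44798278808594)
```

View pics/w2c.png

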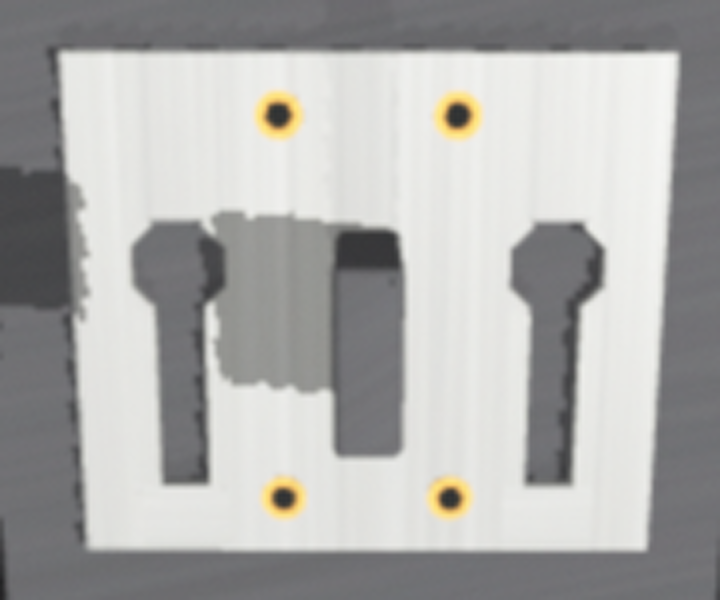

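Request:
drive_tool(motion=[[[0.0005,0.0005,-0.02],[0,0,0]],[[0.0002,0.0003,-0.02],[0,0,0]],[[0,0,-0.02],[0,0,0]],[[0,0,-0.02],[0,0,0]],[[0,0,-0.02],[0,0,0]],[[0,0,-0.02],[0,0,0]],[[0,0,-0.02],[0,0,0]],[[0,0,-0.02],[0,0,0]],[[0,0,-0.01],[0,0,0]],[[0,0,-0.005],[0,0,0]]])

```text
time_s: 3.05
ee_pos: [582.7, -224.6, 17.5]
ee_rot: [-179.8, -0.0, 78.5]
force: [-0.0, 0.8, 0.1]
gripper_width: 91.1
```

Request:
drive_tool(motion=[[[0,0,-0.004],[0,0,0]],[[0,0,-0.004],[0,0,0]],[[0,0,0],[0,0,0]],[[0,0,0],[0,0,0]],[[0,0,0],[0,0,0]],[[0,0,0],[0,0,0]],[[0,0,0],[0,0,0]],[[0,0,0],[0,0,0]],[[0,0,0],[0,0,0]],[[0,0,0],[0,0,0]]])

```text
time_s: 3.88
ee_pos: [584.0, -224.4, 11.0]
ee_rot: [180.0, -0.0, 78.6]
force: [0.5, -0.1, -0.3]
gripper_width: 91.0
```

Request:
drive_tool(motion=[[[0,0,0],[0,0,0]],[[0,0,0],[0,0,0]],[[0,0,0],[0,0,0]],[[0,0,0],[0,0,0]],[[0,0,0],[0,0,0]],[[0,0,0],[0,0,0]],[[0,0,0],[0,0,0]],[[0,0,0],[0,0,0]],[[0,0,0],[0,0,0]],[[0,0,0],[0,0,0]]], claw=0, force=50)

```text
time_s: 4.72
ee_pos: [584.0, -224.4, 11.0]
ee_rot: [180.0, -0.0, 78.6]
force: [0.3, -0.5, 0.1]
gripper_width: 27.5
```

Request:
drive_tool(motion=[[[0,0,0],[0,0,0]],[[0,0,0],[0,0,0]],[[0,0,0],[0,0,0]],[[0,0,0],[0,0,0]],[[0,0,0],[0,0,0]],[[0,0,0],[0,0,0]],[[0,0,0],[0,0,0]],[[0,0,0],[0,0,0]],[[0,0,0],[0,0,0]],[[0,0,0],[0,0,0]]])

```text
time_s: 5.55
ee_pos: [584.0, -224.5, 11.0]
ee_rot: [180.0, 0.0, 78.6]
force: [0.8, -1.0, -0.3]
gripper_width: 15.8
```

Request:
drive_tool(motion=[[[0,0,0.003],[0,0,0]],[[0,0,0.006],[0,0,0]],[[0,0,0.01],[0,0,0]],[[0,0,0.015],[0,0,0]],[[0,0,0.02],[0,0,0]],[[0,0,0.025],[0,0,0]],[[0,0,0.025],[0,0,0]],[[0,0,0.025],[0,0,0]],[[0,0,0.016],[0,0,0]],[[0,0,0.005],[0,0,0]]])

```text
time_s: 6.38
ee_pos: [585.5, -225.0, 165.2]
ee_rot: [179.6, 0.1, 78.6]
force: [0.9, -0.2, -3.8]
gripper_width: 16.1
```

```bash
python3 - <<'E'
from h import *
pt=env.camera_params("top");ps=env.camera_params("scene")
for nm,t in dict(cana=(259,138),canb=(290,134)).items(): print(nm,onz(pt,*t,170))
print('nozzle',onz(pt,280,250,24),'offcut',onz(pt,277,175,20))
for i in range(5): env.grab_frame("wrist")
p=env.camera_params("wrist"); im=cv2.cvtColor(env.grab_frame("wrist"),cv2.COLOR_RGB2BGR); cv2.imwrite("pics/w3.png",im)
np.save("w3.npy",p['pose']); s=env.state();print(s['time_s'],s['ee_pos'],s['ee_rot'],s['gripper_width'],s['force'],s['torque'])
E
```

```text
cana [783.05531695  48.46911253 170.        ]
canb [797.10148324 -58.54436073 170.        ]
nozzle [400.52958456 -22.16728393  24.        ] offcut [683.59995148 -10.58512618  20.        ]
6.6833 [ 582.95702883 -224.01150243  159.1808285 ] [-1.79797185e+02 -4.42656593e-02  7.85515982e+01] 16.01849649302638 [ 1.18239829  0.32329447 -4.03329631] [ 0.05995783 -0.14261205 -0.02406655]
```

View pics/w3.png

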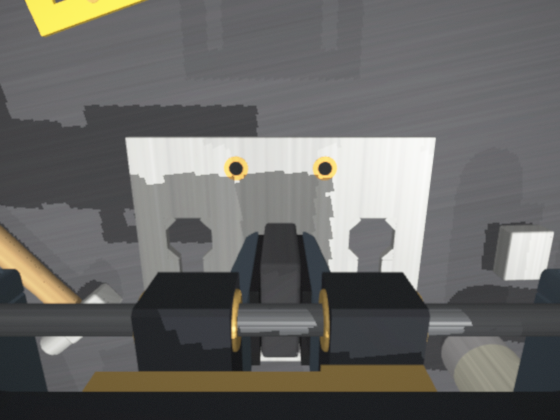

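The template is held, with holes visible at (189,240) and (371,240). Now I carry it over the jig to a spot uphill of the studs, tilted 15°, so the wrist camera can see the studs below the plate's edge.

Request:
drive_tool(motion=[[[0.0016,0.01,0],[0,0,0.0148]],[[0.0016,0.02,0],[0,0,0.0148]],[[0.0016,0.03,0],[0,0,0.0148]],[[0.0016,0.035,0],[0,0,0.0148]],[[0.0016,0.035,0],[0,0,0.0148]],[[0.0016,0.035,0],[0,0,0.0148]],[[0.0016,0.035,0],[0,0,0.0148]],[[0.0016,0.035,0],[0,0,0.0148]],[[0.0016,0.035,0],[0,0,0.0148]],[[0.0016,0.035,0],[0,0,0.0148]]])

```text
time_s: 7.52
ee_pos: [599.2, 83.0, 160.2]
ee_rot: [-179.9, -0.0, 87.1]
force: [-0.3, 0.7, -5.2]
gripper_width: 16.1
```

Request:
drive_tool(motion=[[[0,0.035,0],[0,0,0]],[[0,0.03,0],[0,0,0]],[[0,0.025,0],[0,0,0]],[[0.01,0.02,0],[-0.002,-0.0373,0]],[[0.015,0.015,0],[-0.002,-0.0373,0]],[[0.02,0.007,0],[-0.002,-0.0373,0]],[[0.02,0,0],[-0.002,-0.0373,0]],[[0.015,0,-0.008],[-0.002,-0.0373,0]],[[0.008,0,-0.01],[-0.002,-0.0373,0]],[[0.004,0,-0.007],[-0.002,-0.0373,0]]])

```text
time_s: 8.35
ee_pos: [691.8, 213.3, 133.8]
ee_rot: [165.1, 0.0, 87.1]
force: [-1.0, 0.1, -4.8]
gripper_width: 15.6
```

```bash
python3 - <<'E'
from h import *
for i in range(8): env.grab_frame("wrist")
p=env.camera_params("wrist"); im=cv2.cvtColor(env.grab_frame("wrist"),cv2.COLOR_RGB2BGR); cv2.imwrite("pics/w4.png",im)
np.save("w4.npy",p['pose']); s=env.state();print(s['time_s'],s['ee_pos'],s['ee_rot'],s['gripper_width'],s['force'],s['torque'])
cv2.imwrite("pics/top1.png",env.grab_frame("top")[:,:,::-1])
cv2.imwrite("pics/scene1.png",env.grab_frame("scene")[:,:,::-1])
E
```

```text
8.8 [692.3549829  212.69401389 136.73491244] [ 1.64972296e+02 -9.12993841e-03  8.70231423e+01] 15.737671751614995 [-0.24212575 -0.79524145 -3.88077121] [0.14228036 0.29072833 0.01353063]
```

View pics/w4.png

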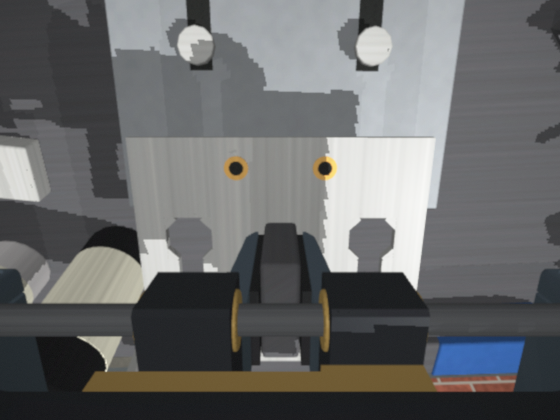

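View pics/scene1.png

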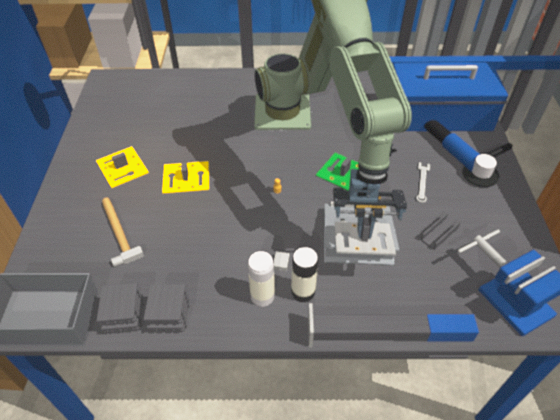

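```bash
python3 - <<'E'
from h import *
from scipy.spatial.transform import Rotation as R
from scipy.optimize import brentq
im=cv2.imread("pics/w4.png"); crop(im,160,410,10,90,3,"pics/c4a.png"); crop(im,120,440,130,280,2.4,"pics/c4b.png")
g=cv2.cvtColor(im,cv2.COLOR_BGR2GRAY); hsv=cv2.cvtColor(im,cv2.COLOR_BGR2HSV)
# stud head blobs bright low saturation
heads=[]
for x0,x1 in((165,225),(345,405)):
    sub=g[18:75,x0:x1]; m=(sub>175).astype(np.uint8)
    cs=cv2.findContours(m,cv2.RETR_EXTERNAL,cv2.CHAIN_APPROX_NONE)[0];c=max(cs,key=cv2.contourArea)
    e=cv2.minEnclosingCircle(c);M=cv2.moments(c); print('head',e,cv2.contourArea(c),M['m10']/M['m00']+x0,M['m01']/M['m00']+18)
E
```

```text
head ((29.19230842590332, 25.5), 18.0208797454834) 573.5 190.96483580354547 39.656495204882305
head ((29.5, 34.287235260009766), 36.62924575805664) 1864.5 379.23902744256725 51.93349423437919
```

View pics/c4a.png

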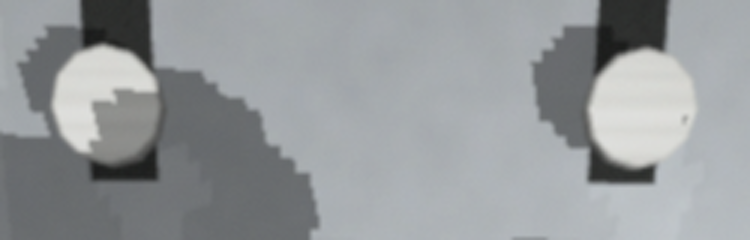

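View pics/c4b.png

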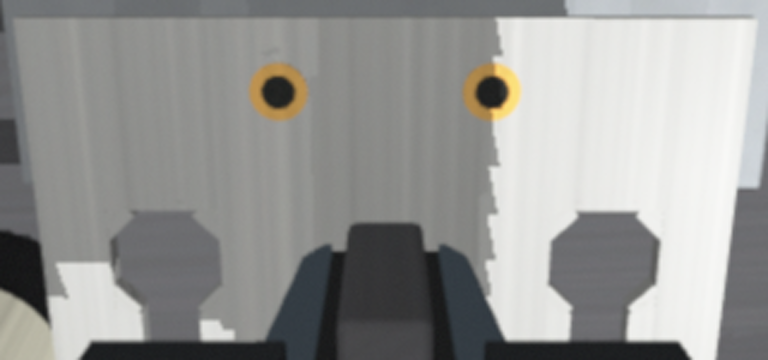

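```bash
cat > m.py <<'E'
from h import *
from scipy.spatial.transform import Rotation as R
from scipy.optimize import brentq
def TT(s):
    T=np.eye(4);T[:3,:3]=R.from_euler('xyz',s['ee_rot'],degrees=True).as_matrix();T[:3,3]=s['ee_pos'];return T
def toolcam(p,s):
    q=dict(p);q['pose']=np.linalg.inv(TT(s))@p['pose'];return q
def solve(q,a,b,d=96):
    f=lambda z:np.linalg.norm(onz(q,*a,z)-onz(q,*b,z))-d
    z=brentq(f,-60,200);return onz(q,*a,z),onz(q,*b,z)
E
python3 - <<'E'
from m import *
p=env.camera_params("wrist");q=toolcam(p,env.state());print(q['pose'].round(4)); np.save('toolcam.npy',q['pose'])
a,b=(195.3,44.7),(374.0,45.3)
h=solve(q,a,b);print('heads',h,'mid',(h[0]+h[1])/2)
print('T-slot ends',[onz(q,u,70.3,h[0][2]+13) for u in (201.5,367.5)])
for z in (6,11): print('hole toprim z',z,onz(q,189.4,217.9,z),onz(q,371.7,217.9,z),'edge',onz(q,127,137,z),onz(q,433.5,137,z))
print(solve(q,(189.4,217.9),(371.7,217.9)))
E
```

```text
[[ 1.000000e+00  2.000000e-04 -3.000000e-04  4.802000e-01]
 [-1.000000e-04  9.564000e-01  2.920000e-01 -8.319030e+01]
 [ 3.000000e-04 -2.920000e-01  9.564000e-01 -1.707613e+02]
 [ 0.000000e+00  0.000000e+00  0.000000e+00  1.000000e+00]]
heads (array([ -45.10923891, -109.41816502,   40.09202982]), array([  50.89033309, -109.13150238,   40.09202982])) mid [   2.89054709 -109.2748337    40.09202982]
T-slot ends [array([-45.25182978, -97.3431647 ,  53.09202982]), array([ 51.23824102, -97.35497553,  53.09202982])]
hole toprim z 6 [-46.41927909 -22.80834826   6.        ] [ 47.79787867 -22.8315677    6.        ] edge [-73.57048151 -64.11280265   6.        ] [ 74.60256542 -64.13870881   6.        ]
hole toprim z 11 [-47.7459131  -21.10034033  11.        ] [ 49.13634087 -21.12421657  11.        ] edge [-75.66513451 -63.57316307  11.        ] [ 76.69924482 -63.59980203  11.        ]
(array([-47.30674247, -21.66576147,   9.34479355]), array([ 48.69325462, -21.68942029,   9.34479355]))
```

Heads are at (195,45) and (374,45) px, holes at (189,240) and (372,240), and the yaw already matches. The offset still needed is about 98.7 mm downhill, +2.2 mm across, and about 27 mm down to the heads.

Request:
drive_tool(motion=[[[-0.005,0.0004,-0.0013],[0,0,0]],[[-0.0111,0.0008,-0.003],[0,0,0]],[[-0.0111,0.0008,-0.003],[0,0,0]],[[-0.0111,0.0008,-0.003],[0,0,0]],[[-0.0111,0.0008,-0.003],[0,0,0]],[[-0.0111,0.0008,-0.003],[0,0,0]],[[-0.0111,0.0008,-0.003],[0,0,0]],[[-0.0111,0.0008,-0.003],[0,0,0]],[[-0.009,0.0008,-0.0024],[0,0,0]],[[-0.0034,0.0004,-0.0008],[0,0,0]]])

```text
time_s: 9.73
ee_pos: [594.9, 219.6, 110.0]
ee_rot: [165.1, 0.1, 87.0]
force: [-0.9, -0.2, -3.7]
gripper_width: 15.7
```

Request:
drive_tool(motion=[[[0.0008,0,-0.003],[0,0,0]],[[0.0008,0,-0.003],[0,0,0]],[[0.0008,0,-0.003],[0,0,0]],[[0.0008,-0.0001,-0.003],[0,0,0]],[[0.0008,-0.0001,-0.003],[0,0,0]],[[0.0008,-0.0001,-0.003],[0,0,0]],[[0.0004,0,-0.0013],[0,0,0]],[[0,0,0],[0,0,0]],[[0,0,0],[0,0,0]],[[0,0,0],[0,0,0]]])

```text
time_s: 10.57
ee_pos: [602.2, 219.5, 91.4]
ee_rot: [165.0, 0.0, 87.0]
force: [-0.1, 0.2, -5.2]
gripper_width: 15.7
```

```bash
python3 - <<'E'
from m import *
im=cv2.cvtColor(env.grab_frame("wrist"),cv2.COLOR_RGB2BGR); cv2.imwrite("pics/w5.png",im)
s=env.state();print(s['time_s'],s['ee_pos'],s['ee_rot'],s['gripper_width'],s['force'],s['torque'])
a=cv2.resize(im[200:285,140:240],None,fx=4,fy=4,interpolation=cv2.INTER_CUBIC);b=cv2.resize(im[200:285,320:420],None,fx=4,fy=4,interpolation=cv2.INTER_CUBIC)
cv2.imwrite("pics/c5.png",np.hstack([a,b]))
E
```

```text
10.6167 [602.21557372 219.5437738   91.39930766] [1.64995695e+02 9.10138037e-03 8.70316843e+01] 15.581842372120304 [ 0.99582298  0.9440752  -4.57784991] [ 0.11195152  0.24270581 -0.01799348]
```

View pics/c5.png

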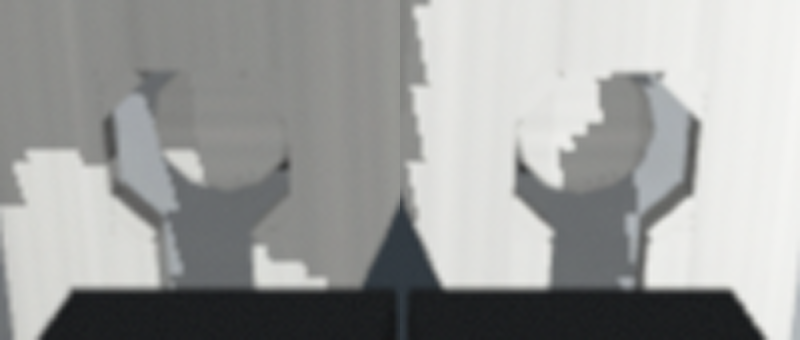

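View pics/w5.png

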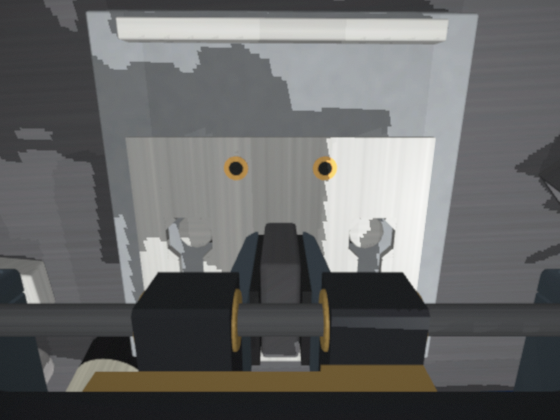

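```bash
python3 - <<'E'
from m import *
p=env.camera_params("wrist");q=toolcam(p,env.state())
for z in (18,20,22):
    A=onz(q,180,232,z);B=onz(q,383.25,232,z);print(z,'width',B[0]-A[0],'midx',(A+B)[0]/2,'bottom y',onz(q,195,247.5,z)[1]-10)
for z in (6,8,9):
    A=onz(q,166.75,240,z);B=onz(q,394.25,240,z);print(z,'holes width',B[0]-A[0],'midx',(A+B)[0]/2,'top->',onz(q,189,217.9,z)[1]+12,'tips',[onz(q,190,200+v/4,z)[1] for v in (113,190)])
E
```

```text
18 width 113.55439282038608 midx 1.2873807553255112 bottom y -10.97109659970181
20 width 114.75743957744382 midx 1.2961073186452232 bottom y -10.10026356257056
22 width 115.96048633450152 midx 1.3048338819649246 bottom y -9.22943052543934
6 holes width 119.85211279303394 midx 0.6471526031343835 top-> -10.774953476836757 tips [np.float64(-17.073961411598788), np.float64(-6.195519322563143)]
8 holes width 121.2080744934689 midx 0.6492282403960772 top-> -10.091687407432168 tips [np.float64(-16.32619646341101), np.float64(-5.32467977444233)]
9 holes width 121.8860553436864 midx 0.6502660590269151 top-> -9.75005437272987 tips [np.float64(-15.952313989317133), np.float64(-4.889260000381924)]
```

Request:
drive_tool(motion=[[[0.0006,0.0006,0.0001],[0,0,0]],[[0.0003,0,-0.001],[0,0,0]],[[0.0003,0,-0.001],[0,0,0]],[[0.0003,0,-0.001],[0,0,0]],[[0.0002,0,-0.001],[0,0,0]],[[0.0002,0,-0.0008],[0,0,0]],[[0,0,0],[0,0,0]],[[0,0,0],[0,0,0]],[[0,0,0],[0,0,0]],[[0,0,0],[0,0,0]]])

```text
time_s: 11.45
ee_pos: [604.0, 220.1, 86.5]
ee_rot: [165.0, 0.0, 87.0]
force: [0.4, 0.3, -5.5]
gripper_width: 15.9
```

```bash
cat > look.py <<'E'
from m import *
import sys
n=sys.argv[1]
im=cv2.cvtColor(env.grab_frame("wrist"),cv2.COLOR_RGB2BGR); cv2.imwrite(f"pics/w{n}.png",im)
s=env.state();print(s['time_s'],s['ee_pos'],s['ee_rot'],s['gripper_width'],s['force'],s['torque'])
a=cv2.resize(im[200:285,140:240],None,fx=4,fy=4,interpolation=cv2.INTER_CUBIC);b=cv2.resize(im[200:285,320:420],None,fx=4,fy=4,interpolation=cv2.INTER_CUBIC)
cv2.imwrite(f"pics/c{n}.png",np.hstack([a,b]))
E
python3 look.py 6
```

```text
11.5 [604.01383827 220.07991549  86.53038722] [1.65014125e+02 1.70246377e-02 8.70264227e+01] 16.490052326847387 [ 1.15089524 -0.644813   -5.53318998] [0.12980227 0.28676428 0.009923  ]
```

View pics/c6.png

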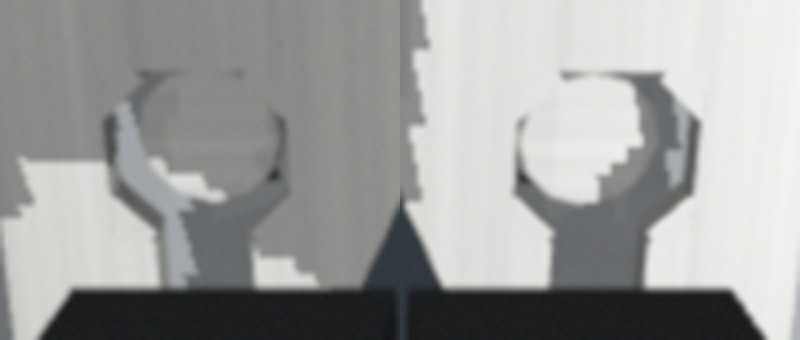

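Both heads sit inside the holes, slightly uphill of centre. I shift 1.2 mm uphill and lower a little.

Request:
drive_tool(motion=[[[0.0006,-0.0001,0.0001],[0,0,0]],[[0.0006,-0.0002,0.0002],[0,0,0]],[[0.0003,0,-0.001],[0,0,0]],[[0.0002,0,-0.0009],[0,0,0]],[[0,0,0],[0,0,0]],[[0,0,0],[0,0,0]],[[0,0,0],[0,0,0]],[[0,0,0],[0,0,0]],[[0,0,0],[0,0,0]],[[0,0,0],[0,0,0]]])

```text
time_s: 12.33
ee_pos: [605.7, 219.7, 84.9]
ee_rot: [165.0, 0.0, 87.0]
force: [1.2, 0.8, -5.0]
gripper_width: 15.8
```

```bash
python3 look.py 7
```

```text
12.3833 [605.69116069 219.74971113  84.91805599] [1.65015289e+02 1.95884740e-02 8.70293936e+01] 16.321287348660928 [-0.07995247 -0.26461342 -5.43422341] [ 0.06146514  0.27587728 -0.00101544]
```

View pics/c7.png

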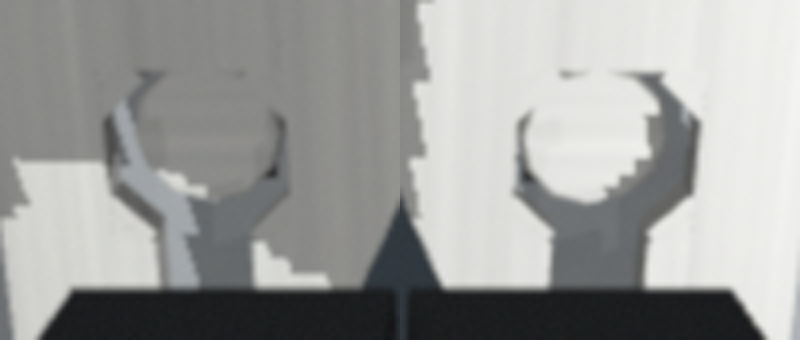

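Request:
drive_tool(motion=[[[0.0003,0,-0.001],[0,0,0]],[[0.0003,0,-0.001],[0,0,0]],[[0.0002,0,-0.0009],[0,0,0]],[[0,0,0],[0,0,0]],[[0,0,0],[0,0,0]],[[0,0,0],[0,0,0]],[[0,0,0],[0,0,0]],[[0,0,0],[0,0,0]],[[0,0,0],[0,0,0]],[[0,0,0],[0,0,0]]])

```text
time_s: 13.22
ee_pos: [606.5, 219.8, 82.0]
ee_rot: [165.0, 0.0, 87.0]
force: [0.4, 0.1, -5.0]
gripper_width: 15.7
```

```bash
python3 look.py 8
```

```text
13.2667 [606.50175618 219.7856188   82.0132191 ] [1.65014143e+02 2.06583473e-02 8.70342736e+01] 15.67229184814746 [-1.08186996  0.03182532 -4.74101011] [0.10337221 0.22617298 0.00151685]
```

View pics/c8.png

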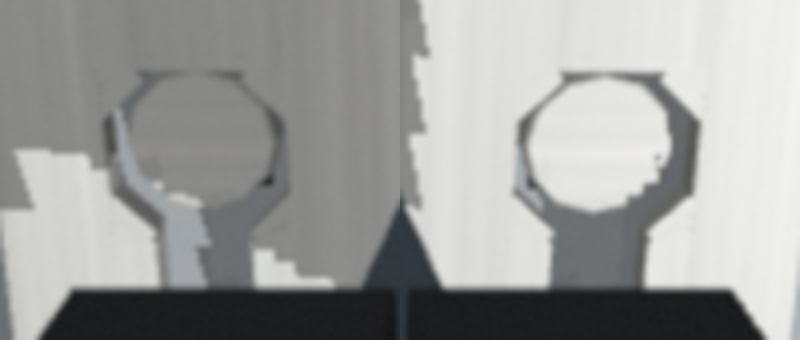

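Request:
drive_tool(motion=[[[0.0002,0,-0.0005],[0,0,0]],[[0.0001,0,-0.0005],[0,0,0]],[[0.0001,0,-0.0005],[0,0,0]],[[0.0001,0,-0.0005],[0,0,0]],[[0,0,0],[0,0,0]],[[0,0,0],[0,0,0]],[[0,0,0],[0,0,0]],[[0,0,0],[0,0,0]],[[0,0,0],[0,0,0]],[[0,0,0],[0,0,0]]])

```text
time_s: 14.1
ee_pos: [607.0, 219.8, 80.0]
ee_rot: [165.0, 0.0, 87.0]
force: [-0.0, -0.3, -5.7]
gripper_width: 15.5
```

```bash
python3 look.py 9
```

```text
14.15 [607.00318146 219.75287524  79.99009446] [1.65016475e+02 1.94094447e-02 8.70276976e+01] 15.94523800007994 [-0.31965652  0.57692147 -5.11019625] [ 0.12004667  0.24176814 -0.02150363]
```

View pics/c9.png

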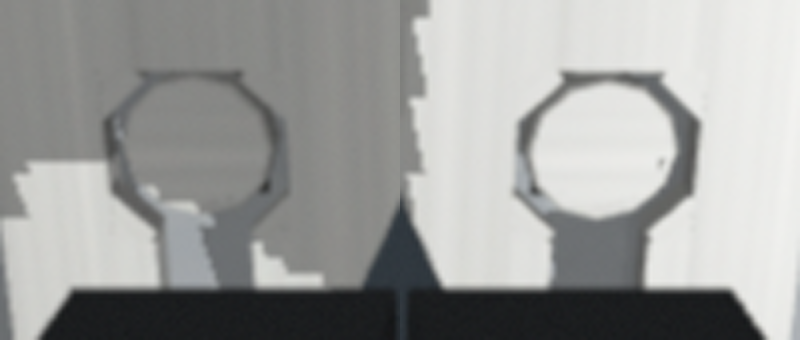

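Request:
drive_tool(motion=[[[0.0002,0,-0.0005],[0,0,0]],[[0.0001,0,-0.0005],[0,0,0]],[[0.0001,0,-0.0005],[0,0,0]],[[0.0001,0,-0.0005],[0,0,0]],[[0,0,0],[0,0,0]],[[0,0,0],[0,0,0]],[[0,0,0],[0,0,0]],[[0,0,0],[0,0,0]],[[0,0,0],[0,0,0]],[[0,0,0],[0,0,0]]])

```text
time_s: 14.98
ee_pos: [607.5, 219.7, 78.0]
ee_rot: [165.0, 0.0, 87.0]
force: [1.0, -1.2, -4.0]
gripper_width: 16.0
```

```bash
python3 look.py 10
```

```text
15.0333 [607.49549905 219.77746545  77.9968429 ] [1.65016860e+02 1.96599978e-02 8.70299375e+01] 15.787274087655824 [ 0.24895529 -0.15836921 -4.03223163] [0.11471103 0.27327816 0.01336371]
```

View pics/c10.png

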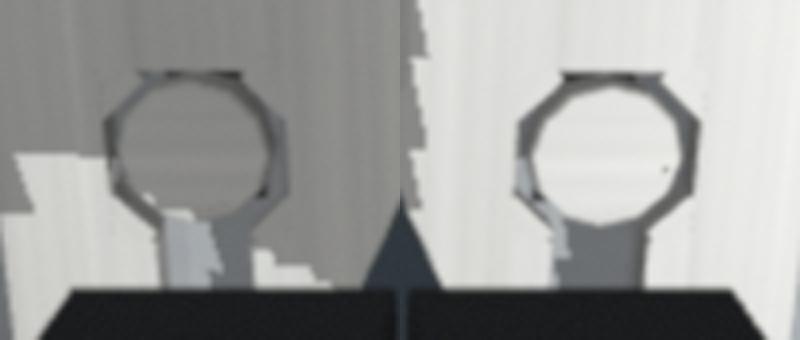

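Request:
drive_tool(motion=[[[0,-0.0002,0],[0,0,0]],[[0.0002,0,-0.0005],[0,0,0]],[[0.0001,0,-0.0005],[0,0,0]],[[0.0001,0,-0.0005],[0,0,0]],[[0.0001,0,-0.0005],[0,0,0]],[[0.0002,0,-0.0005],[0,0,0]],[[0.0001,0,-0.0005],[0,0,0]],[[0.0001,0,-0.0005],[0,0,0]],[[0.0001,0,-0.0004],[0,0,0]],[[0,0,0],[0,0,0]]])

```text
time_s: 15.87
ee_pos: [608.4, 219.5, 74.0]
ee_rot: [165.0, 0.0, 87.0]
force: [0.6, -0.1, -3.7]
gripper_width: 16.1
```

```bash
python3 look.py 11
```

```text
15.9167 [608.47266427 219.55340613  74.00526351] [1.65024253e+02 2.34529957e-02 8.70287781e+01] 15.806494151513157 [-0.24800589  0.14846834 -4.6105859 ] [0.16524348 0.2444273  0.00541782]
```

View pics/c11.png

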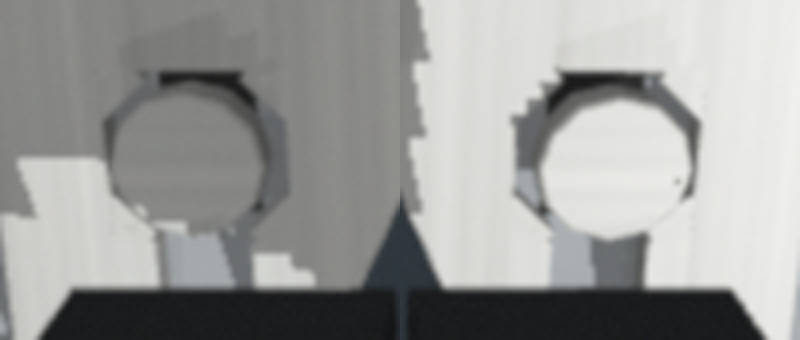

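Request:
drive_tool(motion=[[[0.0001,0,-0.0005],[0,0,0]],[[0.0002,0,-0.0005],[0,0,0]],[[0.0001,0,-0.0005],[0,0,0]],[[0.0001,0,-0.0004],[0,0,0]],[[0,0,0],[0,0,0]],[[0,0,0],[0,0,0]],[[0,0,0],[0,0,0]],[[0,0,0],[0,0,0]],[[0,0,0],[0,0,0]],[[0,0,0],[0,0,0]]])

```text
time_s: 16.75
ee_pos: [609.0, 219.5, 72.2]
ee_rot: [165.0, 0.0, 87.0]
force: [0.0, 0.3, -4.7]
gripper_width: 15.8
```

Request:
drive_tool(motion=[[[0.0001,0,-0.0005],[0,0,0]],[[0,0,0],[0,0,0]],[[0.0001,0,-0.0005],[0,0,0]],[[0,0,0],[0,0,0]],[[0,0,0],[0,0,0]],[[0,0,0],[0,0,0]],[[0,0,0],[0,0,0]],[[0,0,0],[0,0,0]],[[0,0,0],[0,0,0]],[[0,0,0],[0,0,0]]])

```text
time_s: 17.58
ee_pos: [609.2, 219.6, 71.2]
ee_rot: [165.0, 0.0, 87.0]
force: [-0.7, 0.0, -4.3]
gripper_width: 15.9
```

Request:
drive_tool(motion=[[[0.0001,0,-0.0005],[0,0,0]],[[0,0,0],[0,0,0]],[[0,0,0],[0,0,0]],[[0,0,0],[0,0,0]],[[0,0,0],[0,0,0]],[[0,0,0],[0,0,0]],[[0,0,0],[0,0,0]],[[0,0,0],[0,0,0]],[[0,0,0],[0,0,0]],[[0,0,0],[0,0,0]]])

```text
time_s: 18.42
ee_pos: [609.3, 219.6, 71.0]
ee_rot: [165.0, 0.0, 87.0]
force: [-3.6, -0.0, 2.3]
gripper_width: 15.8
```

Request:
drive_tool(motion=[[[0.0001,0,-0.0004],[0,0,0]],[[0,0,0],[0,0,0]],[[0,0,0],[0,0,0]],[[0,0,0],[0,0,0]],[[0,0,0],[0,0,0]],[[0,0,0],[0,0,0]],[[0,0,0],[0,0,0]],[[0,0,0],[0,0,0]],[[0,0,0],[0,0,0]],[[0,0,0],[0,0,0]]])

```text
time_s: 19.25
ee_pos: [609.3, 219.6, 70.9]
ee_rot: [165.0, 0.0, 87.0]
force: [-5.1, 1.0, 5.4]
gripper_width: 15.9
```

```bash
python3 look.py 12
```

```text
19.3 [609.31004441 219.60728505  70.94325602] [1.64999727e+02 1.64088575e-02 8.70309014e+01] 15.904267521675058 [-4.91485363  0.45173189  5.04705942] [-0.38801601  0.60999618 -0.20262399]
```

View pics/c12.png

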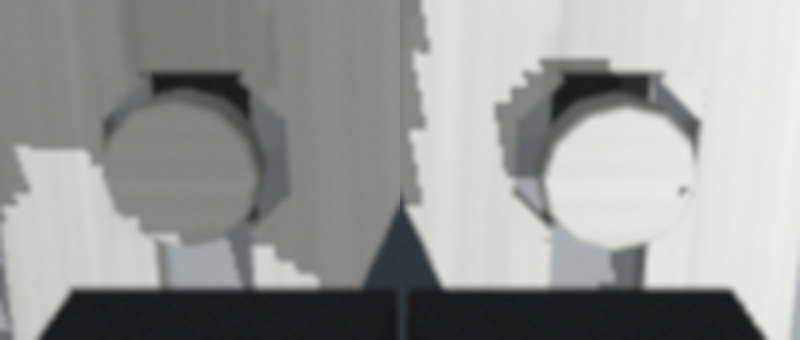

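The template is down: about 10 N against the face, with both heads proud of the plate. I ease the press slightly and slide downhill.

Request:
drive_tool(motion=[[[-0.0001,0,0.0003],[0,0,0]],[[-0.0019,0.0001,-0.0005],[0,0,0]],[[-0.0029,0.0002,-0.0008],[0,0,0]],[[-0.0029,0.0001,-0.0008],[0,0,0]],[[-0.0029,0.0002,-0.0008],[0,0,0]],[[-0.0029,0.0001,-0.0007],[0,0,0]],[[-0.0029,0.0002,-0.0008],[0,0,0]],[[-0.0029,0.0001,-0.0008],[0,0,0]],[[0,0,0],[0,0,0]],[[0,0,0],[0,0,0]]])

```text
time_s: 20.13
ee_pos: [589.9, 221.0, 65.8]
ee_rot: [165.0, -0.0, 87.1]
force: [0.0, 1.3, 5.9]
gripper_width: 15.8
```

```bash
python3 look.py 13
```

```text
20.1833 [589.87152244 220.943278    65.74889421] [ 1.64980908e+02 -5.34706925e-03  8.70578135e+01] 15.897000135538859 [0.70362259 1.90168919 5.30053678] [-0.37662258 -0.14332328  0.17368981]
```

View pics/w13.png

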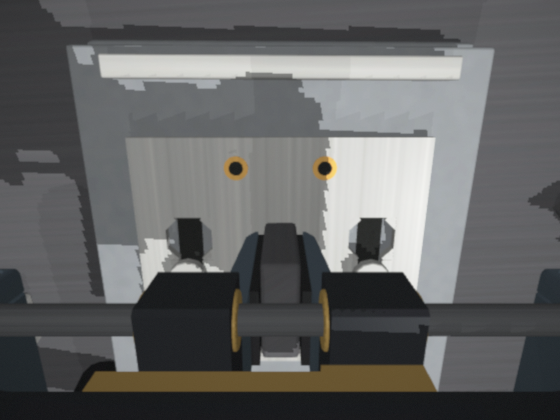

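Sliding is smooth. The plate edge (row 137) is about 26 mm from the ledge (row 79). I slide about 20 mm more, then creep.

Request:
drive_tool(motion=[[[-0.0019,0.0001,-0.0005],[0,0,0]],[[-0.0029,0.0002,-0.0008],[0,0,0]],[[-0.0029,0.0001,-0.0008],[0,0,0]],[[-0.0029,0.0002,-0.0008],[0,0,0]],[[-0.0029,0.0001,-0.0007],[0,0,0]],[[-0.0029,0.0002,-0.0008],[0,0,0]],[[-0.0029,0.0001,-0.0008],[0,0,0]],[[-0.0019,0.0001,-0.0005],[0,0,0]],[[0,0,0],[0,0,0]],[[0,0,0],[0,0,0]]])

```text
time_s: 21.02
ee_pos: [568.8, 222.1, 60.1]
ee_rot: [165.0, -0.0, 87.1]
force: [0.8, 1.4, 6.3]
gripper_width: 15.8
```

```bash
python3 look.py 14
```

```text
21.0667 [568.83793935 222.05400454  60.09228488] [ 1.64967144e+02 -1.04984904e-02  8.70592962e+01] 15.79125037169176 [1.14017332 1.42651167 5.61717525] [-0.36499616 -0.09149578  0.09298238]
```

View pics/w14.png

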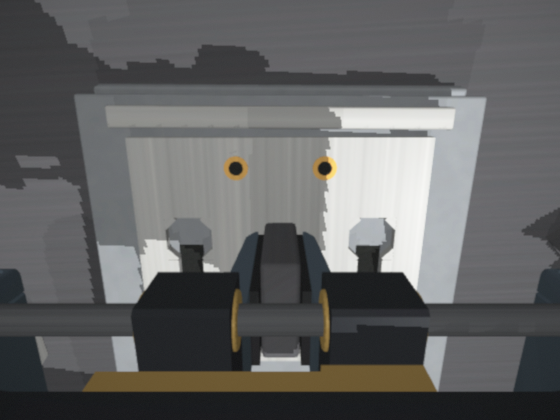

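Request:
drive_tool(motion=[[[-0.0005,0,-0.0001],[0,0,0]],[[-0.0005,0,-0.0001],[0,0,0]],[[-0.0005,0.0001,-0.0002],[0,0,0]],[[-0.0005,0,-0.0001],[0,0,0]],[[-0.0005,0,-0.0001],[0,0,0]],[[-0.0005,0.0001,-0.0002],[0,0,0]],[[-0.0005,0,-0.0001],[0,0,0]],[[0,0,0],[0,0,0]],[[0,0,0],[0,0,0]],[[0,0,0],[0,0,0]]])

```text
time_s: 21.9
ee_pos: [565.8, 222.2, 59.3]
ee_rot: [164.9, -0.0, 87.1]
force: [2.5, 0.3, 5.6]
gripper_width: 15.6
```

Request:
drive_tool(motion=[[[-0.0005,0,-0.0001],[0,0,0]],[[0,0,0],[0,0,0]],[[0,0,0],[0,0,0]],[[0,0,0],[0,0,0]],[[-0.0005,0,-0.0001],[0,0,0]],[[0,0,0],[0,0,0]],[[0,0,0],[0,0,0]],[[0,0,0],[0,0,0]],[[0,0,0],[0,0,0]],[[0,0,0],[0,0,0]]])

```text
time_s: 22.73
ee_pos: [564.8, 222.2, 59.0]
ee_rot: [164.9, -0.0, 87.1]
force: [3.0, 1.9, 5.9]
gripper_width: 15.5
```

Request:
drive_tool(motion=[[[-0.0005,0,-0.0001],[0,0,0]],[[0,0,0],[0,0,0]],[[0,0,0],[0,0,0]],[[0,0,0],[0,0,0]],[[-0.0005,0,-0.0001],[0,0,0]],[[0,0,0],[0,0,0]],[[0,0,0],[0,0,0]],[[0,0,0],[0,0,0]],[[0,0,0],[0,0,0]],[[0,0,0],[0,0,0]]])

```text
time_s: 23.57
ee_pos: [564.6, 222.3, 59.1]
ee_rot: [164.9, -0.0, 87.0]
force: [5.1, -0.1, 5.7]
gripper_width: 15.8
```

```bash
python3 look.py 15; python3 - <<'E'
from h import *
im=cv2.imread("pics/w15.png");crop(im,90,470,90,290,2,"pics/c15w.png")
E
```

```text
23.6167 [564.55499543 222.23514957  59.08913716] [ 1.64857190e+02 -4.44801585e-02  8.70494438e+01] 15.73070596578404 [5.32701241 0.35812165 5.55603446] [-0.47203478 -0.75867133  0.0236827 ]
```

View pics/c15w.png

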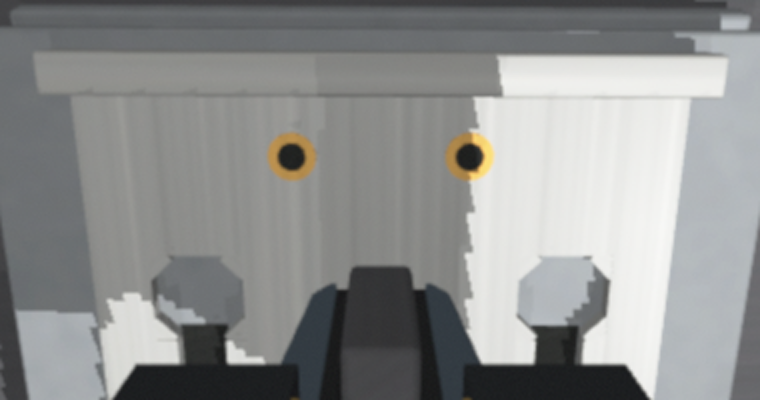

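The edge is against the ledge: x stalled at 564.6 and the force rose. I relieve the press and open.

Request:
drive_tool(motion=[[[-0.0001,0,0.0005],[0,0,0]],[[0,0,0],[0,0,0]],[[0,0,0],[0,0,0]],[[0,0,0],[0,0,0]],[[0,0,0],[0,0,0]],[[0,0,0],[0,0,0]],[[0,0,0],[0,0,0]],[[0,0,0],[0,0,0]],[[0,0,0],[0,0,0]],[[0,0,0],[0,0,0]]])

```text
time_s: 24.45
ee_pos: [564.3, 222.1, 59.1]
ee_rot: [164.9, -0.1, 87.0]
force: [5.7, -0.7, 1.5]
gripper_width: 15.6
```

Request:
drive_tool(motion=[[[0,0,0],[0,0,0]],[[0,0,0],[0,0,0]],[[0,0,0],[0,0,0]],[[0,0,0],[0,0,0]],[[0,0,0],[0,0,0]],[[0,0,0],[0,0,0]],[[0,0,0],[0,0,0]],[[0,0,0],[0,0,0]],[[0,0,0],[0,0,0]],[[0,0,0],[0,0,0]]], claw=0.6)

```text
time_s: 25.28
ee_pos: [563.2, 221.9, 58.9]
ee_rot: [165.0, 0.0, 87.0]
force: [0.8, -0.3, -1.0]
gripper_width: 54.3
```

```bash
python3 look.py 16
```

```text
25.3333 [563.19362248 221.86649409  58.88889052] [1.65019179e+02 2.00325698e-02 8.70284303e+01] 54.2756171469293 [-0.02668374 -0.03777396 -0.56264005] [ 0.06385499  0.069768   -0.00527168]
```

View pics/w16.png

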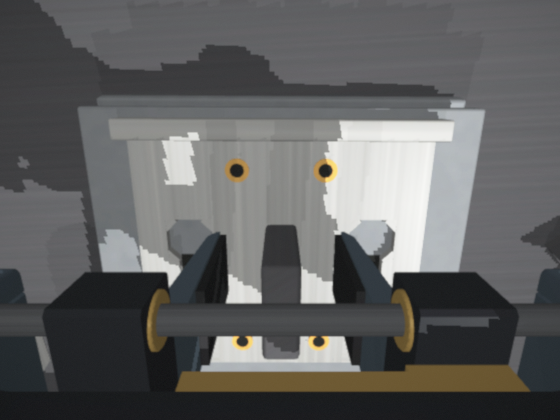

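Released, with the plate edge still on the ledge. I retreat along the face normal.

Request:
drive_tool(motion=[[[-0.0013,0.0001,0.0048],[0,0,0]],[[-0.0026,0.0001,0.0097],[0,0,0]],[[-0.0039,0.0002,0.0145],[0,0,0]],[[-0.0052,0.0003,0.0193],[0,0,0]],[[-0.0052,0.0003,0.0193],[0,0,0]],[[-0.0052,0.0003,0.0193],[0,0,0]],[[-0.0052,0.0003,0.0193],[0,0,0]],[[-0.004,0.0002,0.015],[0,0,0]],[[-0.002,0.0001,0.008],[0,0,0]],[[0,0,0],[0,0,0]]])

```text
time_s: 26.17
ee_pos: [529.2, 224.3, 191.0]
ee_rot: [164.8, -0.1, 87.1]
force: [-0.0, 0.1, -0.0]
gripper_width: 54.5
```

Request:
drive_tool(motion=[[[-0.02,0,0],[0,0,0]],[[-0.02,0,0],[0,0,0]],[[-0.02,0,0],[0,0,0]],[[-0.02,0,0],[0,0,0]],[[-0.01,0,0],[0,0,0]],[[0,0,0],[0,0,0]],[[0,0,0],[0,0,0]],[[0,0,0],[0,0,0]],[[0,0,0],[0,0,0]],[[0,0,0],[0,0,0]]])

```text
time_s: 27.0
ee_pos: [439.4, 223.8, 188.0]
ee_rot: [165.0, 0.0, 87.0]
force: [0.2, 0.5, -0.1]
gripper_width: 54.7
```

```bash
python3 look.py 17; python3 - <<'E'
from h import *
for n in("top","scene"): cv2.imwrite(f"pics/{n}2.png",env.grab_frame(n)[:,:,::-1])
im=cv2.imread("pics/top2.png");crop(im,180,255,160,235,8,"pics/t3.png")
im=cv2.imread("pics/scene2.png");crop(im,315,405,190,270,7,"pics/s3.png")
E
```

```text
27.05 [439.25788474 223.76730871 187.94221461] [1.65019705e+02 2.69596238e-02 8.70010867e+01] 54.61188105592815 [ 0.09556421 -0.23575894 -0.47845891] [ 0.07669518 -0.00082174 -0.01856025]
```

View pics/w17.png

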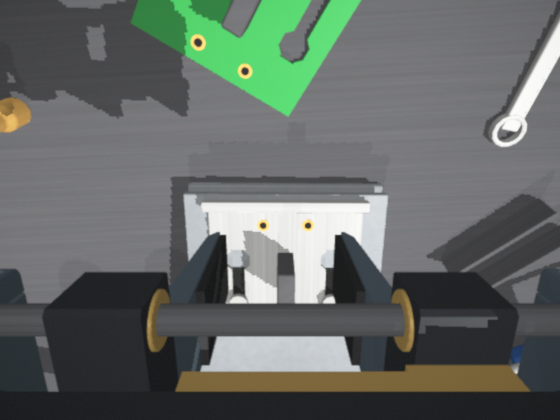

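View pics/s3.png

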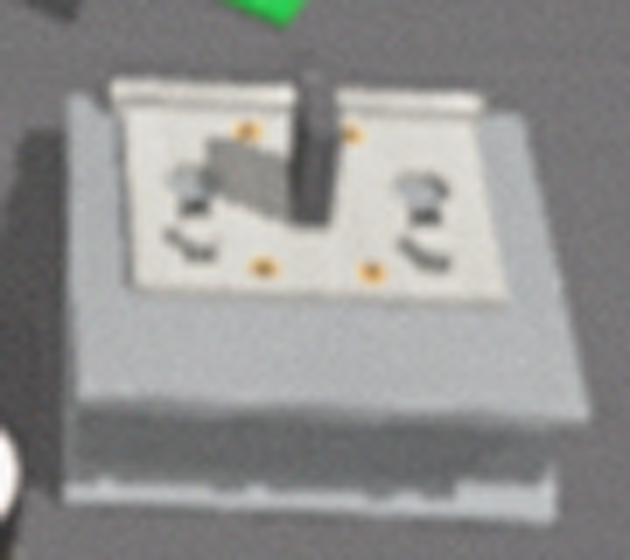

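View pics/top2.png

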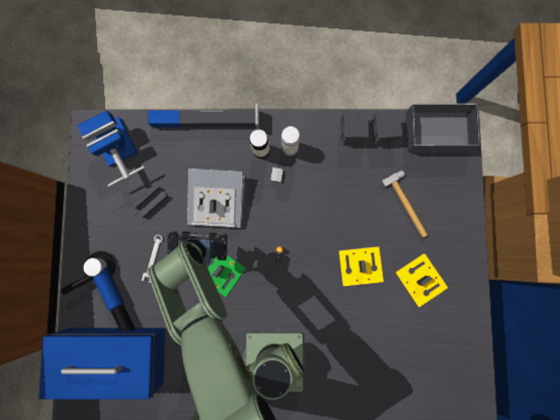

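The template lies flat with its edge on the ledge, the stud heads are over the narrow slots, and the bystanders haven't moved. I hand in.

```bash
python3 -c "
from workcell import env
print(env.job_done())"
```

```text
the job is handed in; nothing more can be done
None
```

The template is on the jig: both studs are in the narrow slots, its lower edge is against the ledge, and the gripper has let go. I handed the job in at about 27 s of the 72 s allowed; no verdict was reported.

- **Fitting over the studs:** I lined the keyholes up with the stud heads using the wrist camera. There was no contact force until the plate met the jig face, at about 10 N. The studs sat about 12 mm downhill of the upper ends of the T-slots.
- **Sliding home:** I slid the template about 46 mm down the slope. It stopped at the ledge with about 5 N of force, and I eased the pressure before opening the gripper.
- **Forces:** the readings I had at the ends of moves stayed well under 40 N. I did not see values during a move.
- **Last pictures:** the template lies flat, its lower edge touches the ledge, and the stud heads sit over the slots. The bystanders look unmoved and the gripper is clear, with the force back near zero.
- **Checks that disagreed or were not made:** camera estimates of hole and stud positions differed by up to about 1 to 2 mm, so I corrected them step by step through the holes. I did not measure the final sideways centring separately; the slots limit it to about ±1.5 mm.

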